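Charge the tube furnace with a combustion boat

ROBOT

A 6-joint arm with a two-finger parallel gripper is mounted at the origin on the work surface; the furniture and walls round the work are solid. World frame = base frame: x ahead of the robot, y to its left, z up, the work surface at z = 0. Lengths are in m, angles in degrees, forces in N, time in s.
With the tool pointing down it reaches from about 0.35 to 0.85 m from the base axis. Payload 8.1 kg.
Tool frame: the origin (TCP) lies midway between the tips of the shut fingers; the grasp point (between the pads) lies bot.grip_point_offset behind it (bot.grip_point_offset is the distance from the TCP to the grasp point, in m); z points along the fingers, y is the line along which they close (so a half turn about z gives the same grasp; the last joint's range is limited). The gripper opens to 93 mm and grips with 3 to 60 N. Pads are 15 mm wide; open, the fingers measure 128 mm over their backs; the gripper's body (75 mm by 188 mm) begins 65 mm behind the grasp point.
Start: joints at [61.054, 7.471, 85.268, -0, 87.261, -4.893], TCP at [0.245, 0.548, 0.219] pointing down, gripper open.
Joint ranges: [-169.43, 169.43], [-51.17, 129.36], [1.28, 143.12], [-76.62, 256.62], [0, 156.53], [-152.29, 152.29]. Speed limits (degrees/s): [136.94, 136.94, 159.86, 180, 180, 180].

INTERFACE

Orientations are given as a 3x3 rotation matrix whose columns are the frame's x, y, z axes.
In Python, from cell import bot, optics, close_job gives the robot as it stands.
- The arm moves only by the tool play_rows, never from a script. Its argument "targets" is a list of rows, each an object of numbers: "dx", "dy", "dz": the shift along the world's x, y, z in mm; "wx", "wy", "wz": the turn, a rotation vector about the world's x, y, z in rad; "grip": the gripper command: -1 is fully open, 1 is shut, values between are in proportion. In form: [{"dx": .., "dy": .., "dz": .., "wx": .., "wy": .., "wz": .., "grip": ..}, ...]. A call has exactly 10 rows; each row shifts and turns the commanded pose from where the row before left it; what a row does not reach is not made up. A row lasts 1/10 s, in which the tool goes at most 50 mm and 8.59 degrees, less where a joint would pass 70% of its speed; a pose out of reach is approached as far as the arm can. A call with a gripper value outside its range is refused whole. The fingers move at their own pace and stop on an object; "force" is the grip in N (left out, the last holds). Time passes only in rows, so rows that do not move let the fingers close, or fill a call up. It gives the time, the measured TCP pose, the force, the opening and the grip force at its end, in the units of the state.
- bot.sense(): the state, without advancing time (a new reading comes with each control period).
- optics.capture(name): name is "side" or "top"; returns a dict with "frame" (420x560x3 uint8, red, green, blue), "z_map" (420x560 float32, m along the optical axis (not along the pixel's ray), 0 where there is no reading), "K" (3x3 intrinsics, pixels), "pose" (4x4, takes a point from camera to world coordinates). Camera axes: x right, y down, z forward; pixel columns grow to the right and rows downward; lengths in m; the calibration is good to about 2 mm. A picture is of the moment at which its call begins.
- close_job(): hands the job in; it is judged then, once.
The state is a dict: "time_s": time; "joints": joint angles; "qvel": joint speeds; "joint_torque": joint torques, N m; "tcp_pos": TCP position; "orientation": TCP orientation; "contact_force": force on the tool from outside, world axes, zero at the start; "wrist_torque": the same for the moment, N m; "width": finger opening in m; "gripper_force": force on a finger pad.
Only numpy, scipy, OpenCV 4.12 (cv2) and the standard library are available. Lean on these libraries where they do the work, as an engineer would, in place of code of your own. Each camera call takes 0.05 s, during which the arm holds its last target. There are 200 camera calls.

TASK

Load the small tube furnace for a blank firing. With the fingertips, push the white porcelain boat that lies on the loading shelf straight back against the shelf's fence, so that it lies along the fence in line with the tube; then push the red knob of the push rod all the way in, so that the rod drives the boat into the tube, and push the knob all the way back out again, leaving the boat in the tube. Never lift the boat off the shelf, and leave the other things on the bench where they are.

Things in the scene. Friction and masses are not known exactly. Their poses are not given: they have to be found in the camera images.
- furnace: small grey bench tube furnace with boat loader, one fixed unit. Origin: on the bench (z 0) under the centre of the tube mouth; +y points level into the tube (to the robot's left, turned up to 0.18 rad either way), +x away from the robot. Grey casing x -85..85 (control knob to -101), y 40..250, top z 136 mm. All points of it have its axes.
- tube_mouth (a point): middle of the boat's path at the mouth of the white alumina tube: furnace frame (0, 0, 55 mm). Tube outer diameter 45, inner 36 mm, axis at z 66 mm; it sticks 40 mm out of the casing. In it lies a flat steel tongue level with the shelf.
- shelf_edge (a point): middle of the near, open edge of the flat dark steel loading shelf, on its top: furnace frame (-72, -75, 55 mm). The shelf reaches x -72..11, y -149..0 mm before the tube mouth; its top is at z 55 mm and carries only the boat.
- fence_middle (a point): foot of the near face of the shelf's back fence, half way along: furnace frame (11.5, -75, 55 mm). The fence is an upright dark steel strip along y -146..-5 mm, 6 mm thick, rising 13 mm above the shelf.
- bearing_top (a point): centre of the top of the blue bearing block of the push rod: furnace frame (0, -165, 82 mm). Block x -20..20, y -180..-150 mm. Behind it (y < -181) only rod and knob, and a low base up to z 20 mm, stand above the bench.
- boat: white porcelain combustion boat on the loading shelf, 74 mm long (its y axis), 20 wide (x), 13 high; sides nearly straight over the middle 50 mm, ends pointed; about 30 g. Origin: centre of its underside. It starts with its centre 24 to 48 mm on the near side of the tube's line (furnace x = 0), skewed up to 0.35 rad. Along the fence its centre is at furnace x = +1.5 mm.
- rod (a joint): travel of the push rod in m along furnace +y: 0 = all the way back out, 0.160 = all the way in (brass collar on the bearing block). It starts at 0 to 0.004. It stays where it is left; pushing takes about 2 to 4 N. All the way in, the rod's head stands 17 mm inside the tube, and so does the boat's rear end.
- rod_knob (a point): centre of the red mushroom knob on the outer (-y) end of the rod, 40 mm across, 22 mm thick along the rod (11 either side of this point), z 63 mm; moves with the rod. Push it in from behind (-y side), back out from its front (+y side): there the rod is 8 mm thick, and a brass collar, 20 mm across, leaves 43 mm clear between knob and collar.
- rod_head (a point): centre of the front face of the rod's head, a steel disc 15 mm across that pushes the boat; at rod = 0 at furnace y -143 mm, z 63 mm
- spare_boat: a second boat of the same kind lying on the bench itself (z 0), on the near side of the loader: not part of the job, leave it
- white_cap_vial: sample vial, 27 mm wide and 58 mm high, white cap, beyond the loader: leave it
- black_cap_vial: sample vial, 27 mm wide and 58 mm high, black cap, beyond the loader: leave it
- stopper: rubber stopper, 33 mm wide and 26 mm high, beyond the loader: leave it
- dish: glass dish, 85 mm wide and 16 mm high, beyond the loader: leave it
- weight_case: blue weight case, 54 x 84 x 40 mm, beyond the loader: leave it
Mind the look-alikes: they are no part of the job. What is shaped like the boat but green or pink is not meant.

How it is judged (in metres and radians):
On the way, in this order (a step that is already met when the one before it is completed fails the run):
1. the boat lies along the fence, in line with the tube and still in front of it (x of boat in the frame of furnace above -0.004 m and angle between the y axis of boat and the y axis of furnace, either way round below 0.14 rad and y of boat in the frame of furnace below -0.02 m), for 0.2 s.
2. the rod is all the way in and the whole boat is in the tube (value of joint rod above 0.15 m and y of boat in the frame of furnace above 0.042 m), for 0.1 s.
At the end, for the whole second after the job is handed in: The boat lies upright and at rest on the tongue inside the tube, its whole length past the mouth (its centre 42 to 100 mm in), and the push rod is back out to within 10 mm of its outer stop (y of boat in the frame of furnace between 0.042 and 0.1 m and x of boat in the frame of tube_mouth between -0.012 and 0.012 m and z of boat in the frame of tube_mouth between -0.004 and 0.006 m and angle between boat's own z axis and vertical below 0.25 rad and value of joint rod below 0.01 m and linear speed of boat below 0.02 m/s); the robot touches nothing.
It fails at once if the boat is lifted more than 7 mm off the shelf (z of boat in the frame of furnace above 0.062 m).
It fails at once if the boat is knocked off the shelf (z of boat in the frame of furnace below 0.04 m).
It fails at once if another thing on the bench is moved by more than 20 mm (distance of any of spare_boat, white_cap_vial, black_cap_vial, stopper, dish, weight_case from where it was at the start of the episode above 0.02 m).
It also fails if it takes over 64 s, if anything falls off the work surface, if the arm or the gripper's body presses on something with over 40 N, if the wrist force passes 120 N, or if a joint passes its speed limit or range.

## Working session

There is one attempt and no reset: what is moved stays moved. The work goes in short steps, Python scripts to look and compute and a tool call to move; the robot and the scene stay as the last step left them, time stands still between calls to the robot, and variables do not carry over. Pictures are saved under pics/ and viewed, at most 10 in all, crops included, and the job is handed in when it is done.

Besides the shell and the picture viewer there is one more tool, called after "Request:" as name(argument=value, ...), one argument or row to a line, values as JSON. play_rows: Moves the arm, as the interface text tells. Its arguments: {"type":"object","properties":{"targets":{"type":"array"},"force":{"type":"number"}},"required":["targets"]}

```bash
mkdir -p pics; ls
cat > h.py <<'E'
import numpy as np, cv2
from cell import bot, optics, close_job
def cap(n,save=None):
    d=optics.capture(n)
    if save: cv2.imwrite('pics/'+save,d['frame'][:,:,::-1])
    return d
def pts(d):
    z=d['z_map'];K=d['K'];v,u=np.indices(z.shape)
    p=np.stack([(u-K[0,2])/K[0,0]*z,(v-K[1,2])/K[1,1]*z,z],-1)
    return p@d['pose'][:3,:3].T+d['pose'][:3,3]
def ray(d,u,v,h):
    r=d['pose'][:3,:3]@np.linalg.inv(d['K'])@np.array([u,v,1.]);o=d['pose'][:3,3]
    return o+r*(h-o[2])/r[2]
def proj(d,P):
    q=d['K']@(d['pose'][:3,:3].T@(np.asarray(P)-d['pose'][:3,3])); return q[:2]/q[2]
E
python3 - <<'E'
from h import *
for n in('top','side'):
    d=cap(n,n+'0.png'); print(n,d['pose'].round(3).tolist(),d['K'][0,0])
s=bot.sense();print(s,bot.grip_point_offset)
E
```

```text
pics
top [[-0.027, -0.997, 0.067, 0.491], [-1.0, 0.027, 0.003, 0.018], [-0.005, -0.067, -0.998, 1.003], [0.0, 0.0, 0.0, 1.0]] 380.6207455975106
side [[0.933, -0.21, 0.293, 0.192], [-0.36, -0.522, 0.773, -0.898], [-0.009, -0.827, -0.562, 0.743], [0.0, 0.0, 0.0, 1.0]] 453.58244338700354
{'time_s': 0.1, 'joints': array([ 6.10511935e+01,  7.51038097e+00,  8.53217427e+01, -1.43665638e-03,
        8.72620221e+01, -4.89339983e+00]), 'qvel': array([-0.01051539, -0.14310565, -0.07096545, -0.06011058, -0.01447914,
       -0.09912413]), 'joint_torque': array([ 5.06503893e-04, -5.61346042e+01, -4.93093014e+01,  7.70293269e-02,
        2.92632950e-02, -4.21622008e-05]), 'tcp_pos': array([0.24431729, 0.5474498 , 0.21770895]), 'orientation': array([[-9.13152157e-01,  4.07618131e-01, -7.73415580e-04],
       [ 4.07618848e-01,  9.13151013e-01, -1.44996794e-03],
       [ 1.15211998e-04, -1.63930012e-03, -9.99998650e-01]]), 'contact_force': array([-0.72107715, -0.40606109, -0.42547887]), 'wrist_torque': array([ 0.01003748, -0.01047337, -0.03267798]), 'gripper_force': 0.0, 'width': 0.09311312423415931} 0.0188
```

View pics/top0.png

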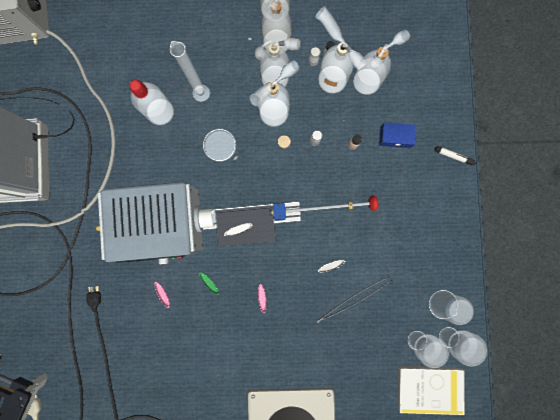

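View pics/side0.png

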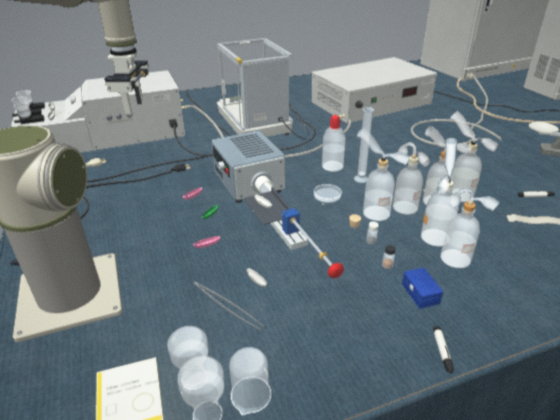

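The top view shows the boat at about (238,230), the blue bearing at (280,212), the red knob at (374,203) and the tube mouth near (215,218). The spare boat lies at (331,266). In the side view the knob is at (336,270) and the bearing at (291,221). Next I measure these.

```bash
cat >> h.py <<'E'
def blob(d,kind,roi):
    f=d['frame'].astype(int);r,g,b=f[...,0],f[...,1],f[...,2]
    m={'red':(r>110)&(g<70)&(b<70),'blue':(b>90)&(b-r>50)&(r<80),'white':(r>165)&(g>165)&(b>150)}[kind]
    k=np.zeros(m.shape,bool);k[roi[1]:roi[3],roi[0]:roi[2]]=1
    n,l,s,c=cv2.connectedComponentsWithStats((m&k).astype(np.uint8))
    i=1+s[1:,4].argmax();return l==i,c[i],s[i]
E
python3 - <<'E'
from h import *
t=cap('top');s=cap('side')
R={'top':{'knob':('red',(355,185,395,220)),'bear':('blue',(262,195,295,228)),'boat':('white',(220,218,257,242))},
'side':{'knob':('red',(320,255,350,285)),'bear':('blue',(275,200,305,240)),'boat':('white',(250,190,274,210))}}
H={'knob':.063,'bear':.082,'boat':.066}
for n,d in(('top',t),('side',s)):
    P=pts(d)
    for k,(c,roi) in R[n].items():
        m,cc,st=blob(d,c,roi)
        print(n,k,cc.round(1),st,'ray',ray(d,*cc,H[k]).round(4),'dep',np.median(P[m],0).round(4),np.percentile(P[m][:,2],[5,95]).round(3))
        if k=='bear':
            Q=P[m];Q=Q[abs(Q[:,2]-.082)<.004];print('  bearing top',len(Q),Q.mean(0).round(4))
        if k=='boat':
            v,u=np.nonzero(m);X=np.array([ray(d,a,b,.064)[:2] for a,b in zip(u,v)])
            r=cv2.minAreaRect(X.astype(np.float32)*1000);w,V=np.linalg.eigh(np.cov(X.T));print('  axis',V[:,1],'rect',r)
P=pts(t)
# casing top, tube
m=abs(P[...,2]-.136)<.006
m[:,250:]=0;m[:170]=0;m[280:]=0;m[:,:90]=0
r=cv2.minAreaRect((P[m][:,:2]*1000).astype(np.float32));print('casing',r,m.sum())
m=(abs(P[...,2]-.055)<.004);m[:,:205]=0;m[:,275:]=0;m[:195]=0;m[255:]=0
r=cv2.minAreaRect((P[m][:,:2]*1000).astype(np.float32));print('shelf',r,m.sum())
cv2.imwrite('pics/c0.png',cv2.resize(t['frame'][180:260,190:390,::-1],None,fx=4,fy=4,interpolation=cv2.INTER_CUBIC))
E
```

```text
top knob [373.5 203.3] [370 196   8  15  98] ray [ 0.573  -0.2166  0.063 ] dep [ 0.5721 -0.213   0.0779] [0.067 0.083]
top bear [279.  211.1] [273 203  13  17 178] ray [0.5588 0.0179 0.082 ] dep [0.5591 0.0178 0.0803] [0.077 0.083]
  bearing top 156 [0.5597 0.018  0.0808]
top boat [237.8 228.9] [224 223  28  13 173] ray [0.5186 0.1205 0.066 ] dep [0.5188 0.1212 0.0573] [0.054 0.067]
  axis [-0.31199337  0.95008428] rect ((518.0213623046875, 121.72891235351562), (17.200275421142578, 71.63571166992188), 16.93936538696289)
side knob [335.3 270.2] [328 264  15  13 154] ray [ 0.5751 -0.2175  0.063 ] dep [ 0.5711 -0.225   0.0708] [0.056 0.081]
side bear [289.5 219.6] [282 208  18  26 293] ray [ 0.5432 -0.0196  0.082 ] dep [0.5511 0.0034 0.0684] [0.029 0.083]
  bearing top 103 [0.5589 0.0121 0.0813]
side boat [262.5 200.5] [255 194  17  13 108] ray [0.5166 0.1151 0.066 ] dep [0.5195 0.1205 0.0625] [0.057 0.068]
  axis [-0.25195527  0.96773888] rect ((517.1503295898438, 121.29167175292969), (24.036710739135742, 73.7776870727539), 8.963301658630371)
casing ((539.4205322265625, 327.1369934082031), (168.3686065673828, 209.61557006835938), 3.7775444984436035) 6243
shelf ((528.1660766601562, 109.74697875976562), (93.45866394042969, 154.05648803710938), 3.6413516998291016) 1828
```

View pics/c0.png

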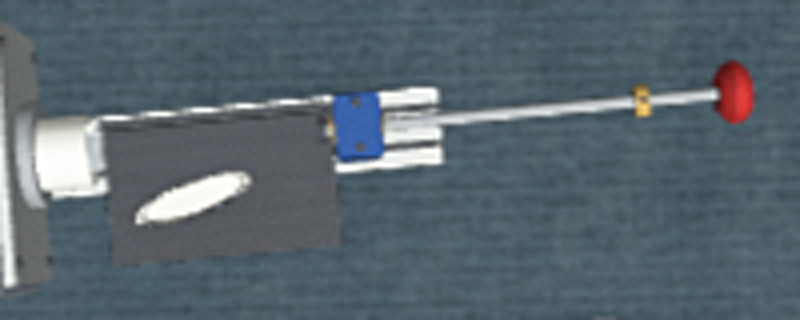

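Request:
play_rows(
  targets=[
    {"dx": 18,"dy": -32,"dz": 0,"wx": 0,"wy": 0,"wz": 0.036,"grip": 0.78},
    {"dx": 18,"dy": -32,"dz": 0,"wx": 0,"wy": 0,"wz": 0.036,"grip": 0.78},
    {"dx": 18,"dy": -32,"dz": 0,"wx": 0,"wy": 0,"wz": 0.036,"grip": 0.78},
    {"dx": 18,"dy": -32,"dz": 0,"wx": 0,"wy": 0,"wz": 0.036,"grip": 0.78},
    {"dx": 18,"dy": -32,"dz": 0,"wx": 0,"wy": 0,"wz": 0.036,"grip": 0.78},
    {"dx": 18,"dy": -32,"dz": 0,"wx": 0,"wy": 0,"wz": 0.036,"grip": 0.78},
    {"dx": 18,"dy": -32,"dz": 0,"wx": 0,"wy": 0,"wz": 0.036,"grip": 0.78},
    {"dx": 18,"dy": -32,"dz": 0,"wx": 0,"wy": 0,"wz": 0.036,"grip": 0.78},
    {"dx": 18,"dy": -32,"dz": 0,"wx": 0,"wy": 0,"wz": 0.036,"grip": 0.78},
    {"dx": 18,"dy": -32,"dz": 0,"wx": 0,"wy": 0,"wz": 0.036,"grip": 0.78},
  ],
)

```text
time_s: 1.2
tcp_pos: [0.4249, 0.2265, 0.2186]
orientation: [[-0.998, 0.058, 0.0], [0.058, 0.998, 0.0], [-0.0, 0.0, -1.0]]
contact_force: [1.2, 0.4, -0.6]
width: 0.0178
gripper_force: 0.0
```

Request:
play_rows(
  targets=[
    {"dx": 20,"dy": -36,"dz": 0,"wx": 0,"wy": 0,"wz": 0.04,"grip": 0.78},
    {"dx": 20,"dy": -36,"dz": 0,"wx": 0,"wy": 0,"wz": 0.04,"grip": 0.78},
    {"dx": 20,"dy": -36,"dz": 0,"wx": 0,"wy": 0,"wz": 0.042,"grip": 0.78},
    {"dx": 0,"dy": 0,"dz": -20,"wx": 0,"wy": 0,"wz": 0,"grip": 0.78},
    {"dx": 0,"dy": 0,"dz": -20,"wx": 0,"wy": 0,"wz": 0,"grip": 0.78},
    {"dx": 0,"dy": 0,"dz": -20,"wx": 0,"wy": 0,"wz": 0,"grip": 0.78},
    {"dx": 0,"dy": 0,"dz": -20,"wx": 0,"wy": 0,"wz": 0,"grip": 0.78},
    {"dx": 0,"dy": 0,"dz": -20,"wx": 0,"wy": 0,"wz": 0,"grip": 0.78},
    {"dx": 0,"dy": 0,"dz": -20,"wx": 0,"wy": 0,"wz": 0,"grip": 0.78},
    {"dx": 0,"dy": 0,"dz": 0,"wx": 0,"wy": 0,"wz": 0,"grip": 0.78},
  ],
)

```text
time_s: 2.2
tcp_pos: [0.482, 0.1195, 0.0954]
orientation: [[-0.998, -0.062, -0.006], [-0.062, 0.998, -0.001], [0.006, -0.0, -1.0]]
contact_force: [-0.5, 0.5, 0.3]
width: 0.0103
gripper_force: 0.0
```

```bash
cat >> h.py <<'E'
O=np.array([.5487,.1825]);th=.0637
def F(p): d=np.asarray(p)[:2]-O; c,s=np.cos(th),np.sin(th); return np.array([d[0]*c+d[1]*s,-d[0]*s+d[1]*c])
def st():
    s=bot.sense();o=s['orientation'];print('t',s['time_s'],'tcp',s['tcp_pos'].round(4),'F',F(s['tcp_pos']).round(4),'yang',np.arctan2(o[1,1],o[0,1])-np.pi/2-th,'tilt',o[:,2].round(3),'f',s['contact_force'].round(1),'w',s['width'],'j',s['joints'].round(0))
E
python3 - <<'E'
from h import *
st();d=cap('side');cv2.imwrite('pics/s1.png',cv2.resize(d['frame'][120:280,180:380,::-1],None,fx=3.5,fy=3.5,interpolation=cv2.INTER_CUBIC))
E
```

```text
t 2.2 tcp [0.482  0.1195 0.0954] F [-0.0706 -0.0586] yang -0.0015449939232802523 tilt [-0.006 -0.001 -1.   ] f [-0.5  0.5  0.3] w 0.010268452228053202 j [  8.  -3. 109.  -0.  74. -86.]
```

View pics/s1.png

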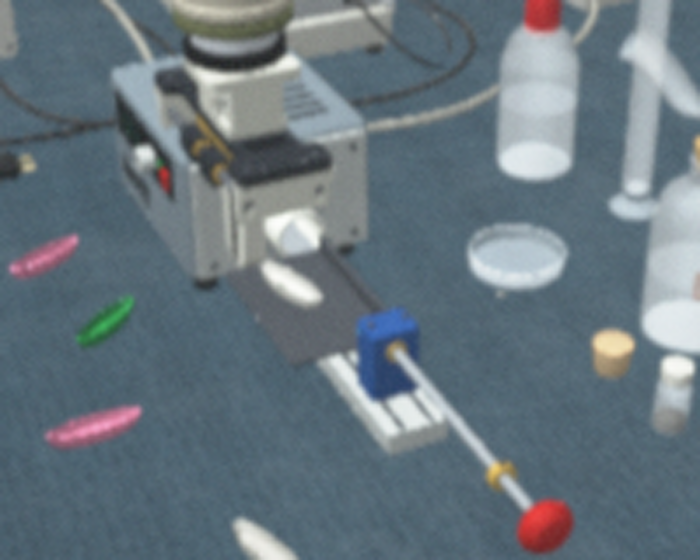

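The fingers hover on the near side of the boat, which shows at about (290,283) in the crop. Now I lower them and push.

Request:
play_rows(
  targets=[
    {"dx": 0,"dy": 0,"dz": -9,"grip": 0.78,"wx": 0,"wy": 0,"wz": 0},
    {"dx": 0,"dy": 0,"dz": -9,"grip": 0.78,"wx": 0,"wy": 0,"wz": 0},
    {"dx": 0,"dy": 0,"dz": -9,"grip": 0.78,"wx": 0,"wy": 0,"wz": 0},
    {"dx": 0,"dy": 0,"dz": -8,"grip": 0.78,"wx": 0,"wy": 0,"wz": 0},
    {"dx": 0,"dy": 0,"dz": 0,"grip": 0.78,"wx": 0,"wy": 0,"wz": 0},
    {"dx": 4,"dy": 0.25,"dz": 0,"grip": 0.78,"wx": 0,"wy": 0,"wz": 0},
    {"dx": 4,"dy": 0.25,"dz": 0,"grip": 0.78,"wx": 0,"wy": 0,"wz": 0},
    {"dx": 4,"dy": 0.25,"dz": 0,"grip": 0.78,"wx": 0,"wy": 0,"wz": 0},
    {"dx": 4,"dy": 0.25,"dz": 0,"grip": 0.78,"wx": 0,"wy": 0,"wz": 0},
    {"dx": 0,"dy": 0,"dz": 0,"grip": 0.78,"wx": 0,"wy": 0,"wz": 0},
  ],
)

```text
time_s: 3.25
tcp_pos: [0.5013, 0.1209, 0.0639]
orientation: [[-0.998, -0.062, 0.001], [-0.062, 0.998, 0.0], [-0.001, 0.0, -1.0]]
contact_force: [-0.6, -0.0, -0.2]
width: 0.0104
gripper_force: 0.0
```

```bash
python3 -c "
from h import *
st()"
```

```text
t 3.25 tcp [0.5013 0.1209 0.0639] F [-0.0512 -0.0584] yang -0.0016090315216214235 tilt [ 0.001  0.    -1.   ] f [-0.6 -0.  -0.2] w 0.010388554941901766 j [  8.   2. 108.  -0.  70. -86.]
```

Request:
play_rows(
  targets=[
    {"dx": -2,"dy": 0,"dz": -2,"grip": 0.78,"wx": 0,"wy": 0,"wz": 0},
    {"dx": 0,"dy": 0,"dz": -2,"grip": 0.78,"wx": 0,"wy": 0,"wz": 0},
    {"dx": 0,"dy": 0,"dz": 0,"grip": 0.78,"wx": 0,"wy": 0,"wz": 0},
    {"dx": 4,"dy": 0.25,"dz": 0,"grip": 0.78,"wx": 0,"wy": 0,"wz": 0},
    {"dx": 4,"dy": 0.25,"dz": 0,"grip": 0.78,"wx": 0,"wy": 0,"wz": 0},
    {"dx": 4,"dy": 0.25,"dz": 0,"grip": 0.78,"wx": 0,"wy": 0,"wz": 0},
    {"dx": 4,"dy": 0.25,"dz": 0,"grip": 0.78,"wx": 0,"wy": 0,"wz": 0},
    {"dx": 4,"dy": 0.25,"dz": 0,"grip": 0.78,"wx": 0,"wy": 0,"wz": 0},
    {"dx": 4,"dy": 0.25,"dz": 0,"grip": 0.78,"wx": 0,"wy": 0,"wz": 0},
    {"dx": 3,"dy": 0.2,"dz": 0,"grip": 0.78,"wx": 0,"wy": 0,"wz": 0},
  ],
)

```text
time_s: 4.25
tcp_pos: [0.5259, 0.1226, 0.0596]
orientation: [[-0.998, -0.062, 0.0], [-0.062, 0.998, 0.0], [-0.0, 0.0, -1.0]]
contact_force: [0.2, 0.4, 0.3]
width: 0.0102
gripper_force: 0.1
```

```bash
python3 -c "
from h import *
st();d=cap('side');cv2.imwrite('pics/s2.png',cv2.resize(d['frame'][160:250,220:330,::-1],None,fx=5,fy=5,interpolation=cv2.INTER_CUBIC))"
```

```text
t 4.25 tcp [0.5259 0.1226 0.0596] F [-0.0265 -0.0583] yang -0.0015375164607917269 tilt [ 0.  0. -1.] f [0.2 0.4 0.3] w 0.010245612630379207 j [  8.   6. 104.  -0.  70. -86.]
```

View pics/s2.png

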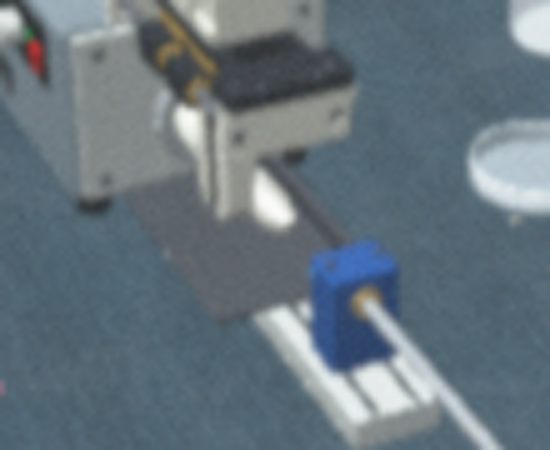

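The boat's rear end shows at about (275,205), aligned with the fingers and a few mm short of the fence. I push the rest slowly.

Request:
play_rows(
  targets=[
    {"dx": 2,"dy": 0.13,"dz": 0,"grip": 0.78,"wx": 0,"wy": 0,"wz": 0},
    {"dx": 2,"dy": 0.13,"dz": 0,"grip": 0.78,"wx": 0,"wy": 0,"wz": 0},
    {"dx": 1,"dy": 0.06,"dz": 0,"grip": 0.78,"wx": 0,"wy": 0,"wz": 0},
    {"dx": 1,"dy": 0.06,"dz": 0,"grip": 0.78,"wx": 0,"wy": 0,"wz": 0},
    {"dx": 1,"dy": 0.06,"dz": 0,"grip": 0.78,"wx": 0,"wy": 0,"wz": 0},
    {"dx": 1,"dy": 0.06,"dz": 0,"grip": 0.78,"wx": 0,"wy": 0,"wz": 0},
    {"dx": 0.5,"dy": 0,"dz": 0,"grip": 0.78,"wx": 0,"wy": 0,"wz": 0},
    {"dx": 0.5,"dy": 0,"dz": 0,"grip": 0.78,"wx": 0,"wy": 0,"wz": 0},
    {"dx": 0,"dy": 0,"dz": 0,"grip": 0.78,"wx": 0,"wy": 0,"wz": 0},
    {"dx": 0,"dy": 0,"dz": 0,"grip": 0.78,"wx": 0,"wy": 0,"wz": 0},
  ],
)

```text
time_s: 5.3
tcp_pos: [0.5345, 0.1231, 0.0596]
orientation: [[-0.998, -0.062, 0.0], [-0.062, 0.998, -0.0], [-0.0, -0.0, -1.0]]
contact_force: [-0.7, 0.2, -0.6]
width: 0.0102
gripper_force: 0.0
```

```bash
python3 -c "
from h import *
st()"
```

```text
t 5.3 tcp [0.5345 0.1231 0.0596] F [-0.0179 -0.0584] yang -0.0014890714622603218 tilt [ 0. -0. -1.] f [-0.7  0.2 -0.6] w 0.01019206877563956 j [  8.   7. 103.  -0.  70. -86.]
```

Request:
play_rows(
  targets=[
    {"dx": 0.5,"dy": 0,"dz": 0,"grip": 0.78,"wx": 0,"wy": 0,"wz": 0},
    {"dx": 0.5,"dy": 0,"dz": 0,"grip": 0.78,"wx": 0,"wy": 0,"wz": 0},
    {"dx": 0.5,"dy": 0,"dz": 0,"grip": 0.78,"wx": 0,"wy": 0,"wz": 0},
    {"dx": 0.5,"dy": 0,"dz": 0,"grip": 0.78,"wx": 0,"wy": 0,"wz": 0},
    {"dx": 0,"dy": 0,"dz": 0,"grip": 0.78,"wx": 0,"wy": 0,"wz": 0},
    {"dx": 0,"dy": 0,"dz": 0,"grip": 0.78,"wx": 0,"wy": 0,"wz": 0},
    {"dx": 0,"dy": 0,"dz": 0,"grip": 0.78,"wx": 0,"wy": 0,"wz": 0},
    {"dx": 0,"dy": 0,"dz": 0,"grip": 0.78,"wx": 0,"wy": 0,"wz": 0},
    {"dx": 0,"dy": 0,"dz": 0,"grip": 0.78,"wx": 0,"wy": 0,"wz": 0},
    {"dx": 0,"dy": 0,"dz": 0,"grip": 0.78,"wx": 0,"wy": 0,"wz": 0},
  ],
)

```text
time_s: 6.3
tcp_pos: [0.5359, 0.1232, 0.0595]
orientation: [[-0.998, -0.062, -0.001], [-0.062, 0.998, 0.0], [0.001, 0.0, -1.0]]
contact_force: [-5.2, 1.0, 3.2]
width: 0.01
gripper_force: 2.6
```

Request:
play_rows(
  targets=[
    {"dx": 0.5,"dy": 0,"dz": 0,"grip": 0.78,"wx": 0,"wy": 0,"wz": 0},
    {"dx": 0.5,"dy": 0,"dz": 0,"grip": 0.78,"wx": 0,"wy": 0,"wz": 0},
    {"dx": 0,"dy": 0,"dz": 0,"grip": 0.78,"wx": 0,"wy": 0,"wz": 0},
    {"dx": 0,"dy": 0,"dz": 0,"grip": 0.78,"wx": 0,"wy": 0,"wz": 0},
    {"dx": 0,"dy": 0,"dz": 0,"grip": 0.78,"wx": 0,"wy": 0,"wz": 0},
    {"dx": 0,"dy": 0,"dz": 0,"grip": 0.78,"wx": 0,"wy": 0,"wz": 0},
    {"dx": 0,"dy": 0,"dz": 0,"grip": 0.78,"wx": 0,"wy": 0,"wz": 0},
    {"dx": 0,"dy": 0,"dz": 0,"grip": 0.78,"wx": 0,"wy": 0,"wz": 0},
    {"dx": 0,"dy": 0,"dz": 0,"grip": 0.78,"wx": 0,"wy": 0,"wz": 0},
    {"dx": 0,"dy": 0,"dz": 0,"grip": 0.78,"wx": 0,"wy": 0,"wz": 0},
  ],
)

```text
time_s: 7.3
tcp_pos: [0.5361, 0.1232, 0.0594]
orientation: [[-0.998, -0.062, -0.003], [-0.062, 0.998, -0.0], [0.003, 0.0, -1.0]]
contact_force: [-10.1, 0.5, 6.4]
width: 0.0102
gripper_force: 4.7
```

Request:
play_rows(
  targets=[
    {"dx": -8,"dy": 0,"dz": 0,"grip": 0.78,"wx": 0,"wy": 0,"wz": 0},
    {"dx": -8,"dy": 0,"dz": 0,"grip": 0.78,"wx": 0,"wy": 0,"wz": 0},
    {"dx": -8,"dy": 0,"dz": 0,"grip": 0.78,"wx": 0,"wy": 0,"wz": 0},
    {"dx": 0,"dy": 0,"dz": 24,"grip": 0.78,"wx": 0,"wy": 0,"wz": 0},
    {"dx": 0,"dy": 0,"dz": 24,"grip": 0.78,"wx": 0,"wy": 0,"wz": 0},
    {"dx": 0,"dy": 0,"dz": 24,"grip": 0.78,"wx": 0,"wy": 0,"wz": 0},
    {"dx": 0,"dy": 0,"dz": 24,"grip": 0.78,"wx": 0,"wy": 0,"wz": 0},
    {"dx": 4.6,"dy": -26.4,"dz": 0,"grip": 0.78,"wx": 0,"wy": 0,"wz": -0.112},
    {"dx": 4.6,"dy": -26.4,"dz": 0,"grip": 0.78,"wx": 0,"wy": 0,"wz": -0.112},
    {"dx": 4.6,"dy": -26.4,"dz": 0,"grip": 0.78,"wx": 0,"wy": 0,"wz": -0.112},
  ],
)

```text
time_s: 8.3
tcp_pos: [0.5273, 0.0432, 0.1561]
orientation: [[-0.962, 0.274, 0.001], [0.274, 0.962, -0.0], [-0.001, 0.0, -1.0]]
contact_force: [-0.1, 0.8, -0.3]
width: 0.0099
gripper_force: 0.0
```

Request:
play_rows(
  targets=[
    {"dx": 4.6,"dy": -26.4,"dz": 0,"grip": 0.7,"wx": 0,"wy": 0,"wz": -0.112},
    {"dx": 4.6,"dy": -26.4,"dz": 0,"grip": 0.7,"wx": 0,"wy": 0,"wz": -0.112},
    {"dx": 4.6,"dy": -26.4,"dz": 0,"grip": 0.7,"wx": 0,"wy": 0,"wz": -0.112},
    {"dx": 4.6,"dy": -26.4,"dz": 0,"grip": 0.7,"wx": 0,"wy": 0,"wz": -0.112},
    {"dx": 4.6,"dy": -26.4,"dz": 0,"grip": 0.7,"wx": 0,"wy": 0,"wz": -0.112},
    {"dx": 4.6,"dy": -26.4,"dz": 0,"grip": 0.7,"wx": 0,"wy": 0,"wz": -0.112},
    {"dx": 4.6,"dy": -26.4,"dz": 0,"grip": 0.7,"wx": 0,"wy": 0,"wz": -0.112},
    {"dx": 4.6,"dy": -26.4,"dz": 0,"grip": 0.7,"wx": 0,"wy": 0,"wz": -0.112},
    {"dx": 4.6,"dy": -26.4,"dz": 0,"grip": 0.7,"wx": 0,"wy": 0,"wz": -0.112},
    {"dx": 4.6,"dy": -26.4,"dz": 0,"grip": 0.7,"wx": 0,"wy": 0,"wz": -0.112},
  ],
)

```text
time_s: 9.3
tcp_pos: [0.5731, -0.2211, 0.1557]
orientation: [[-0.171, 0.985, 0.0], [0.985, 0.171, -0.0], [-0.0, 0.0, -1.0]]
contact_force: [-0.1, -0.1, -0.3]
width: 0.0134
gripper_force: 0.0
```

Request:
play_rows(
  targets=[
    {"dx": 4.6,"dy": -26.4,"dz": 0,"grip": 0.7,"wx": 0,"wy": 0,"wz": -0.112},
    {"dx": 0,"dy": 0,"dz": 0,"grip": 0.7,"wx": 0,"wy": 0,"wz": 0},
    {"dx": 0,"dy": 0,"dz": 0,"grip": 0.7,"wx": 0,"wy": 0,"wz": 0},
    {"dx": 0,"dy": 0,"dz": 0,"grip": 0.7,"wx": 0,"wy": 0,"wz": 0},
    {"dx": 0,"dy": 0,"dz": 0,"grip": 0.7,"wx": 0,"wy": 0,"wz": 0},
    {"dx": 0,"dy": 0,"dz": 0,"grip": 0.7,"wx": 0,"wy": 0,"wz": 0},
    {"dx": 0,"dy": 0,"dz": 0,"grip": 0.7,"wx": 0,"wy": 0,"wz": 0},
    {"dx": 0,"dy": 0,"dz": 0,"grip": 0.7,"wx": 0,"wy": 0,"wz": 0},
    {"dx": 0,"dy": 0,"dz": 0,"grip": 0.7,"wx": 0,"wy": 0,"wz": 0},
    {"dx": 0,"dy": 0,"dz": 0,"grip": 0.7,"wx": 0,"wy": 0,"wz": 0},
  ],
)

```text
time_s: 10.3
tcp_pos: [0.578, -0.2465, 0.1557]
orientation: [[-0.065, 0.998, 0.0], [0.998, 0.065, -0.0], [-0.0, 0.0, -1.0]]
contact_force: [0.3, 0.2, -0.4]
width: 0.0141
gripper_force: 0.0
```

Run:
```python
from h import *
st();d=cap('top');s=cap('side')
m,c,q=blob(d,'white',(222,205,262,240));P=np.array([ray(d,u,v,.064)[:2] for v,u in zip(*np.nonzero(m))])
w,V=np.linalg.eigh(np.cov(P.T));print('boat F',F(P.mean(0)),'skew',np.arctan(-V[0,1]/V[1,1])-th,q)
a=cv2.resize(d['frame'][190:250,195:300,::-1],None,fx=5,fy=5,interpolation=cv2.INTER_CUBIC)
b=cv2.resize(s['frame'][180:300,260:360,::-1],None,fx=2.5,fy=2.5,interpolation=cv2.INTER_CUBIC)
a=a[:300];o=np.zeros((300,525+250,3),np.uint8);o[:300,:525]=a;o[:,525:]=b[:300]
cv2.imwrite('pics/s3.png',o)
```

```text
t 10.3 tcp [ 0.578  -0.2465  0.1557] F [ 0.0019 -0.4299] yang -1.5694203773596784 tilt [ 0. -0. -1.] f [ 0.3  0.2 -0.4] w 0.014073485852165672 j [-28.  14.  85.   0.  81. -31.]
boat F [ 0.00285399 -0.06062592] skew 0.004386956185022037 [222 211  30   7 159]
```

View pics/s3.png

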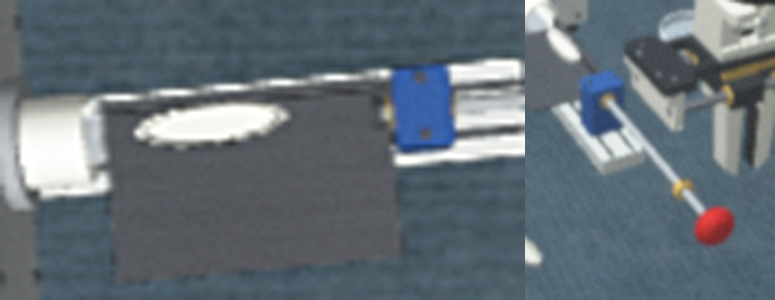

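The boat lies along the fence at (210,122) in the crop, and the measured skew is about 0. The gripper hovers behind the knob, so I lower it and then push.

Request:
play_rows(
  targets=[
    {"dx": -2,"dy": -3,"dz": 0,"grip": 0.7,"wx": 0,"wy": 0,"wz": 0},
    {"dx": 0,"dy": 0,"dz": -16,"grip": 0.7,"wx": 0,"wy": 0,"wz": 0},
    {"dx": 0,"dy": 0,"dz": -16,"grip": 0.7,"wx": 0,"wy": 0,"wz": 0},
    {"dx": 0,"dy": 0,"dz": -16,"grip": 0.7,"wx": 0,"wy": 0,"wz": 0},
    {"dx": 0,"dy": 0,"dz": -16,"grip": 0.7,"wx": 0,"wy": 0,"wz": 0},
    {"dx": 0,"dy": 0,"dz": -16,"grip": 0.7,"wx": 0,"wy": 0,"wz": 0},
    {"dx": 0,"dy": 0,"dz": -16,"grip": 0.7,"wx": 0,"wy": 0,"wz": 0},
    {"dx": 0,"dy": 0,"dz": 0,"grip": 0.7,"wx": 0,"wy": 0,"wz": 0},
    {"dx": 0,"dy": 0,"dz": 0,"grip": 0.7,"wx": 0,"wy": 0,"wz": 0},
    {"dx": 0,"dy": 0,"dz": 0,"grip": 0.7,"wx": 0,"wy": 0,"wz": 0},
  ],
)

```text
time_s: 11.4
tcp_pos: [0.5767, -0.2498, 0.0607]
orientation: [[-0.065, 0.998, 0.001], [0.998, 0.065, -0.001], [-0.001, 0.001, -1.0]]
contact_force: [0.3, 0.2, -0.3]
width: 0.014
gripper_force: 0.0
```

Request:
play_rows(
  targets=[
    {"dx": -0.25,"dy": 4,"dz": 0,"grip": 0.7,"wx": 0,"wy": 0,"wz": 0},
    {"dx": -0.25,"dy": 4,"dz": 0,"grip": 0.7,"wx": 0,"wy": 0,"wz": 0},
    {"dx": -0.25,"dy": 4,"dz": 0,"grip": 0.7,"wx": 0,"wy": 0,"wz": 0},
    {"dx": -0.25,"dy": 4,"dz": 0,"grip": 0.7,"wx": 0,"wy": 0,"wz": 0},
    {"dx": -0.25,"dy": 4,"dz": 0,"grip": 0.7,"wx": 0,"wy": 0,"wz": 0},
    {"dx": -0.25,"dy": 4,"dz": 0,"grip": 0.7,"wx": 0,"wy": 0,"wz": 0},
    {"dx": -0.25,"dy": 4,"dz": 0,"grip": 0.7,"wx": 0,"wy": 0,"wz": 0},
    {"dx": -0.25,"dy": 4,"dz": 0,"grip": 0.7,"wx": 0,"wy": 0,"wz": 0},
    {"dx": -0.25,"dy": 4,"dz": 0,"grip": 0.7,"wx": 0,"wy": 0,"wz": 0},
    {"dx": -0.25,"dy": 4,"dz": 0,"grip": 0.7,"wx": 0,"wy": 0,"wz": 0},
  ],
)

```text
time_s: 12.4
tcp_pos: [0.5735, -0.2092, 0.0597]
orientation: [[-0.065, 0.998, 0.0], [0.998, 0.065, -0.0], [-0.0, 0.0, -1.0]]
contact_force: [0.4, -1.5, 1.1]
width: 0.0141
gripper_force: 0.9
```

```bash
python3 -c "
from h import *
st();d=cap('side');cv2.imwrite('pics/s4.png',cv2.resize(d['frame'][180:300,240:380,::-1],None,fx=4,fy=4,interpolation=cv2.INTER_CUBIC))"
```

```text
t 12.4 tcp [ 0.5735 -0.2092  0.0597] F [-2.000e-04 -3.925e-01] yang -1.5695687956115418 tilt [ 0. -0. -1.] f [ 0.4 -1.5  1.1] w 0.014125785405266123 j [-25.  16.  92.   0.  71. -29.]
```

View pics/s4.png

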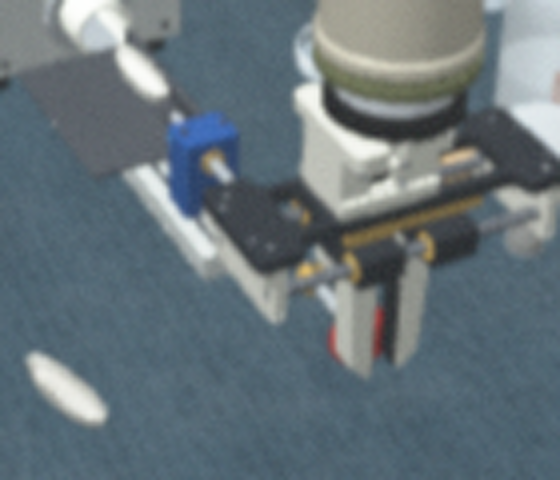

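The fingers are pushing the red knob at (360,330), and the boat at (140,70) still lies by the fence. I continue.

Request:
play_rows(
  targets=[
    {"dx": -0.25,"dy": 4,"dz": 0,"grip": 0.7,"wx": 0,"wy": 0,"wz": 0},
    {"dx": -0.25,"dy": 4,"dz": 0,"grip": 0.7,"wx": 0,"wy": 0,"wz": 0},
    {"dx": -0.25,"dy": 4,"dz": 0,"grip": 0.7,"wx": 0,"wy": 0,"wz": 0},
    {"dx": -0.25,"dy": 4,"dz": 0,"grip": 0.7,"wx": 0,"wy": 0,"wz": 0},
    {"dx": -0.25,"dy": 4,"dz": 0,"grip": 0.7,"wx": 0,"wy": 0,"wz": 0},
    {"dx": -0.25,"dy": 4,"dz": 0,"grip": 0.7,"wx": 0,"wy": 0,"wz": 0},
    {"dx": -0.25,"dy": 4,"dz": 0,"grip": 0.7,"wx": 0,"wy": 0,"wz": 0},
    {"dx": -0.25,"dy": 4,"dz": 0,"grip": 0.7,"wx": 0,"wy": 0,"wz": 0},
    {"dx": -0.25,"dy": 4,"dz": 0,"grip": 0.7,"wx": 0,"wy": 0,"wz": 0},
    {"dx": -0.25,"dy": 4,"dz": 0,"grip": 0.7,"wx": 0,"wy": 0,"wz": 0},
  ],
)

```text
time_s: 13.45
tcp_pos: [0.5709, -0.1691, 0.0596]
orientation: [[-0.065, 0.998, -0.0], [0.998, 0.065, 0.0], [0.0, -0.0, -1.0]]
contact_force: [0.2, -1.6, 1.0]
width: 0.014
gripper_force: 1.0
```

Request:
play_rows(
  targets=[
    {"dx": -0.25,"dy": 4,"dz": 0,"grip": 0.7,"wx": 0,"wy": 0,"wz": 0},
    {"dx": -0.25,"dy": 4,"dz": 0,"grip": 0.7,"wx": 0,"wy": 0,"wz": 0},
    {"dx": -0.25,"dy": 4,"dz": 0,"grip": 0.7,"wx": 0,"wy": 0,"wz": 0},
    {"dx": -0.25,"dy": 4,"dz": 0,"grip": 0.7,"wx": 0,"wy": 0,"wz": 0},
    {"dx": -0.25,"dy": 4,"dz": 0,"grip": 0.7,"wx": 0,"wy": 0,"wz": 0},
    {"dx": -0.25,"dy": 4,"dz": 0,"grip": 0.7,"wx": 0,"wy": 0,"wz": 0},
    {"dx": -0.25,"dy": 4,"dz": 0,"grip": 0.7,"wx": 0,"wy": 0,"wz": 0},
    {"dx": -0.25,"dy": 4,"dz": 0,"grip": 0.7,"wx": 0,"wy": 0,"wz": 0},
    {"dx": -0.25,"dy": 4,"dz": 0,"grip": 0.7,"wx": 0,"wy": 0,"wz": 0},
    {"dx": -0.25,"dy": 4,"dz": 0,"grip": 0.7,"wx": 0,"wy": 0,"wz": 0},
  ],
)

```text
time_s: 14.45
tcp_pos: [0.5683, -0.1291, 0.0596]
orientation: [[-0.065, 0.998, -0.0], [0.998, 0.065, 0.0], [0.0, -0.0, -1.0]]
contact_force: [-0.0, -1.0, 1.4]
width: 0.0143
gripper_force: 0.9
```

Request:
play_rows(
  targets=[
    {"dx": -0.25,"dy": 4,"dz": 0,"grip": 0.7,"wx": 0,"wy": 0,"wz": 0},
    {"dx": -0.25,"dy": 4,"dz": 0,"grip": 0.7,"wx": 0,"wy": 0,"wz": 0},
    {"dx": -0.25,"dy": 4,"dz": 0,"grip": 0.7,"wx": 0,"wy": 0,"wz": 0},
    {"dx": -0.25,"dy": 4,"dz": 0,"grip": 0.7,"wx": 0,"wy": 0,"wz": 0},
    {"dx": -0.25,"dy": 4,"dz": 0,"grip": 0.7,"wx": 0,"wy": 0,"wz": 0},
    {"dx": -0.25,"dy": 4,"dz": 0,"grip": 0.7,"wx": 0,"wy": 0,"wz": 0},
    {"dx": -0.25,"dy": 4,"dz": 0,"grip": 0.7,"wx": 0,"wy": 0,"wz": 0},
    {"dx": -0.25,"dy": 4,"dz": 0,"grip": 0.7,"wx": 0,"wy": 0,"wz": 0},
    {"dx": -0.25,"dy": 4,"dz": 0,"grip": 0.7,"wx": 0,"wy": 0,"wz": 0},
    {"dx": -0.25,"dy": 4,"dz": 0,"grip": 0.7,"wx": 0,"wy": 0,"wz": 0},
  ],
)

```text
time_s: 15.45
tcp_pos: [0.5659, -0.0891, 0.0596]
orientation: [[-0.065, 0.998, -0.0], [0.998, 0.065, 0.0], [0.0, -0.0, -1.0]]
contact_force: [-0.3, -2.2, 1.2]
width: 0.0138
gripper_force: 0.9
```

```bash
python3 -c "
from h import *
st();d=cap('side');cv2.imwrite('pics/s5.png',cv2.resize(d['frame'][160:280,220:360,::-1],None,fx=4,fy=4,interpolation=cv2.INTER_CUBIC))"
```

```text
t 15.45 tcp [ 0.5659 -0.0891  0.0596] F [-2.000e-04 -2.722e-01] yang -1.5695004746691534 tilt [-0.  0. -1.] f [-0.3 -2.2  1.2] w 0.01381884346260052 j [-14.  11.  99.  -0.  70. -18.]
```

View pics/s5.png

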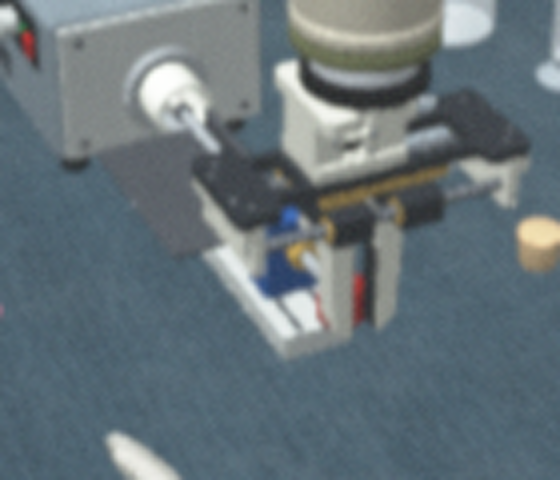

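The rod's head is entering the tube mouth at (185,110) and the boat is off the shelf. I push the remaining ~13 mm.

Request:
play_rows(
  targets=[
    {"dx": -0.13,"dy": 2,"dz": 0,"grip": 0.7,"wx": 0,"wy": 0,"wz": 0},
    {"dx": -0.13,"dy": 2,"dz": 0,"grip": 0.7,"wx": 0,"wy": 0,"wz": 0},
    {"dx": -0.13,"dy": 2,"dz": 0,"grip": 0.7,"wx": 0,"wy": 0,"wz": 0},
    {"dx": -0.13,"dy": 2,"dz": 0,"grip": 0.7,"wx": 0,"wy": 0,"wz": 0},
    {"dx": -0.06,"dy": 1,"dz": 0,"grip": 0.7,"wx": 0,"wy": 0,"wz": 0},
    {"dx": -0.06,"dy": 1,"dz": 0,"grip": 0.7,"wx": 0,"wy": 0,"wz": 0},
    {"dx": 0,"dy": 1,"dz": 0,"grip": 0.7,"wx": 0,"wy": 0,"wz": 0},
    {"dx": 0,"dy": 1,"dz": 0,"grip": 0.7,"wx": 0,"wy": 0,"wz": 0},
    {"dx": 0,"dy": 0,"dz": 0,"grip": 0.7,"wx": 0,"wy": 0,"wz": 0},
    {"dx": 0,"dy": 0,"dz": 0,"grip": 0.7,"wx": 0,"wy": 0,"wz": 0},
  ],
)

```text
time_s: 16.5
tcp_pos: [0.5652, -0.0782, 0.0596]
orientation: [[-0.065, 0.998, -0.0], [0.998, 0.065, -0.001], [-0.001, -0.0, -1.0]]
contact_force: [-1.3, -5.5, -1.3]
width: 0.014
gripper_force: 2.3
```

Request:
play_rows(
  targets=[
    {"dx": 0,"dy": 0.5,"dz": 0,"grip": 0.7,"wx": 0,"wy": 0,"wz": 0},
    {"dx": 0,"dy": 0.5,"dz": 0,"grip": 0.7,"wx": 0,"wy": 0,"wz": 0},
    {"dx": 0,"dy": 0.5,"dz": 0,"grip": 0.7,"wx": 0,"wy": 0,"wz": 0},
    {"dx": 0,"dy": 0.5,"dz": 0,"grip": 0.7,"wx": 0,"wy": 0,"wz": 0},
    {"dx": 0,"dy": 0,"dz": 0,"grip": 0.7,"wx": 0,"wy": 0,"wz": 0},
    {"dx": 0,"dy": 0,"dz": 0,"grip": 0.7,"wx": 0,"wy": 0,"wz": 0},
    {"dx": 0,"dy": 0,"dz": 0,"grip": 0.7,"wx": 0,"wy": 0,"wz": 0},
    {"dx": 0,"dy": 0,"dz": 0,"grip": 0.7,"wx": 0,"wy": 0,"wz": 0},
    {"dx": 0,"dy": 0,"dz": 0,"grip": 0.7,"wx": 0,"wy": 0,"wz": 0},
    {"dx": 0,"dy": 0,"dz": 0,"grip": 0.7,"wx": 0,"wy": 0,"wz": 0},
  ],
)

```text
time_s: 17.5
tcp_pos: [0.5652, -0.078, 0.0597]
orientation: [[-0.064, 0.998, -0.0], [0.998, 0.064, -0.004], [-0.004, -0.0, -1.0]]
contact_force: [-1.4, -13.0, -1.8]
width: 0.0139
gripper_force: 5.8
```

```bash
python3 -c "
from h import *
st()"
```

```text
t 17.5 tcp [ 0.5652 -0.078   0.0597] F [-1.00e-04 -2.61e-01] yang -1.5703241309588756 tilt [-0.    -0.004 -1.   ] f [ -1.4 -13.   -1.8] w 0.013899573789206837 j [-13.  11.  99.  -0.  70. -16.]
```

The stop is reached: 13 N at furnace y = -0.261. Now I lift over the knob and go down in front of it, straddling the rod.

Request:
play_rows(
  targets=[
    {"dx": 0.3,"dy": -6,"dz": 0,"grip": 0.57,"wx": 0,"wy": 0,"wz": 0},
    {"dx": 0.3,"dy": -6,"dz": 0,"grip": 0.57,"wx": 0,"wy": 0,"wz": 0},
    {"dx": 0,"dy": 0,"dz": 16,"grip": 0.57,"wx": 0,"wy": 0,"wz": 0},
    {"dx": 0,"dy": 0,"dz": 16,"grip": 0.57,"wx": 0,"wy": 0,"wz": 0},
    {"dx": 0,"dy": 0,"dz": 16,"grip": 0.57,"wx": 0,"wy": 0,"wz": 0},
    {"dx": 0,"dy": 0,"dz": 0,"grip": 0.57,"wx": 0,"wy": 0,"wz": 0},
    {"dx": -1.2,"dy": 20,"dz": 0,"grip": 0.57,"wx": 0,"wy": 0,"wz": 0},
    {"dx": -1.2,"dy": 20,"dz": 0,"grip": 0.57,"wx": 0,"wy": 0,"wz": 0},
    {"dx": -1.2,"dy": 20,"dz": 0,"grip": 0.57,"wx": 0,"wy": 0,"wz": 0},
    {"dx": 0,"dy": 0,"dz": 0,"grip": 0.57,"wx": 0,"wy": 0,"wz": 0},
  ],
)

```text
time_s: 18.5
tcp_pos: [0.5621, -0.0252, 0.1077]
orientation: [[-0.067, 0.998, 0.0], [0.998, 0.067, 0.001], [0.001, 0.0, -1.0]]
contact_force: [0.8, -1.0, -0.0]
width: 0.0202
gripper_force: 0.0
```

```bash
python3 -c "
from h import *
st();d=cap('side');cv2.imwrite('pics/s6.png',cv2.resize(d['frame'][160:280,220:360,::-1],None,fx=4,fy=4,interpolation=cv2.INTER_CUBIC))
m,c,q=blob(d,'red',(260,200,350,290));print(c,q,F(ray(d,*c,.063)))"
```

```text
t 18.5 tcp [ 0.5621 -0.0252  0.1077] F [ 1.000e-04 -2.082e-01] yang -1.5672180732629115 tilt [ 0.     0.001 -1.   ] f [ 0.8 -1.  -0. ] w 0.020162089236747657 j [ -8.   6.  98.   0.  75. -12.]
[304.         232.58119658] [298 227  13  12 117] [ 0.00168435 -0.24408143]
```

View pics/s6.png

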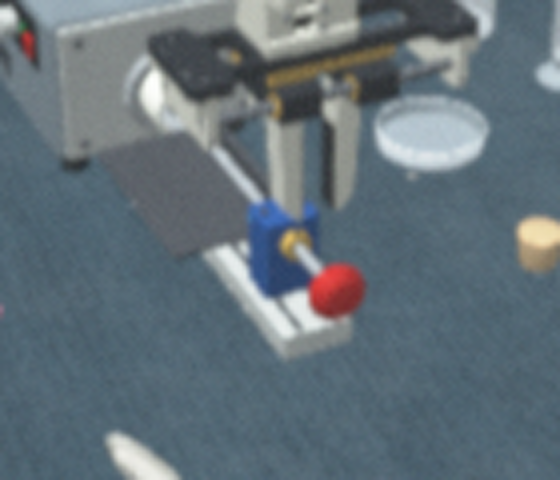

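The collar is on the block at (295,243) and the knob is at (335,290), fully in. The fingers are over the gap, so I go down and push the knob out.

Request:
play_rows(
  targets=[
    {"dx": 0,"dy": -2,"dz": 0,"grip": 0.57,"wx": 0,"wy": 0,"wz": 0},
    {"dx": 0,"dy": 0,"dz": -12,"grip": 0.57,"wx": 0,"wy": 0,"wz": 0},
    {"dx": 0,"dy": 0,"dz": -12,"grip": 0.57,"wx": 0,"wy": 0,"wz": 0},
    {"dx": 0,"dy": 0,"dz": -12,"grip": 0.57,"wx": 0,"wy": 0,"wz": 0},
    {"dx": 0,"dy": 0,"dz": -12,"grip": 0.57,"wx": 0,"wy": 0,"wz": 0},
    {"dx": 0,"dy": 0,"dz": 0,"grip": 0.57,"wx": 0,"wy": 0,"wz": 0},
    {"dx": 0,"dy": 0,"dz": 0,"grip": 0.57,"wx": 0,"wy": 0,"wz": 0},
    {"dx": 0.25,"dy": -4,"dz": 0,"grip": 0.57,"wx": 0,"wy": 0,"wz": 0},
    {"dx": 0.25,"dy": -4,"dz": 0,"grip": 0.57,"wx": 0,"wy": 0,"wz": 0},
    {"dx": 0.25,"dy": -4,"dz": 0,"grip": 0.57,"wx": 0,"wy": 0,"wz": 0},
  ],
)

```text
time_s: 19.55
tcp_pos: [0.5636, -0.0419, 0.0603]
orientation: [[-0.065, 0.998, 0.001], [0.998, 0.065, -0.0], [-0.0, 0.001, -1.0]]
contact_force: [-0.4, 2.1, 0.6]
width: 0.0201
gripper_force: 0.8
```

Request:
play_rows(
  targets=[
    {"dx": 0.25,"dy": -4,"dz": 0,"grip": 0.57,"wx": 0,"wy": 0,"wz": 0},
    {"dx": 0.25,"dy": -4,"dz": 0,"grip": 0.57,"wx": 0,"wy": 0,"wz": 0},
    {"dx": 0.25,"dy": -4,"dz": 0,"grip": 0.57,"wx": 0,"wy": 0,"wz": 0},
    {"dx": 0.25,"dy": -4,"dz": 0,"grip": 0.57,"wx": 0,"wy": 0,"wz": 0},
    {"dx": 0.25,"dy": -4,"dz": 0,"grip": 0.57,"wx": 0,"wy": 0,"wz": 0},
    {"dx": 0.25,"dy": -4,"dz": 0,"grip": 0.57,"wx": 0,"wy": 0,"wz": 0},
    {"dx": 0.25,"dy": -4,"dz": 0,"grip": 0.57,"wx": 0,"wy": 0,"wz": 0},
    {"dx": 0.25,"dy": -4,"dz": 0,"grip": 0.57,"wx": 0,"wy": 0,"wz": 0},
    {"dx": 0.25,"dy": -4,"dz": 0,"grip": 0.57,"wx": 0,"wy": 0,"wz": 0},
    {"dx": 0.25,"dy": -4,"dz": 0,"grip": 0.57,"wx": 0,"wy": 0,"wz": 0},
  ],
)

```text
time_s: 20.55
tcp_pos: [0.5657, -0.0818, 0.0597]
orientation: [[-0.065, 0.998, 0.0], [0.998, 0.065, -0.0], [-0.0, 0.0, -1.0]]
contact_force: [1.7, 2.6, 2.8]
width: 0.02
gripper_force: 1.4
```

```bash
python3 -c "
from h import *
st();d=cap('side')
m,c,q=blob(d,'red',(260,200,350,290));print(c,q,F(ray(d,*c,.063)))"
```

```text
t 20.55 tcp [ 0.5657 -0.0818  0.0597] F [ 2.000e-04 -2.649e-01] yang -1.569476706876669 tilt [ 0. -0. -1.] f [1.7 2.6 2.8] w 0.019985166642477414 j [-13.  11.  99.   0.  70. -17.]
[311.53125  241.671875] [305 235  14  13 128] [ 0.00136808 -0.28517413]
```

Request:
play_rows(
  targets=[
    {"dx": 0.25,"dy": -5,"dz": 0,"grip": 0.57,"wx": 0,"wy": 0,"wz": 0},
    {"dx": 0.25,"dy": -5,"dz": 0,"grip": 0.57,"wx": 0,"wy": 0,"wz": 0},
    {"dx": 0.3,"dy": -5,"dz": 0,"grip": 0.57,"wx": 0,"wy": 0,"wz": 0},
    {"dx": 0.3,"dy": -5,"dz": 0,"grip": 0.57,"wx": 0,"wy": 0,"wz": 0},
    {"dx": 0.35,"dy": -5,"dz": 0,"grip": 0.57,"wx": 0,"wy": 0,"wz": 0},
    {"dx": 0.35,"dy": -5,"dz": 0,"grip": 0.57,"wx": 0,"wy": 0,"wz": 0},
    {"dx": 0.35,"dy": -5,"dz": 0,"grip": 0.57,"wx": 0,"wy": 0,"wz": 0},
    {"dx": 0.35,"dy": -5,"dz": 0,"grip": 0.57,"wx": 0,"wy": 0,"wz": 0},
    {"dx": 0.35,"dy": -5,"dz": 0,"grip": 0.57,"wx": 0,"wy": 0,"wz": 0},
    {"dx": 0.35,"dy": -5,"dz": 0,"grip": 0.57,"wx": 0,"wy": 0,"wz": 0},
  ],
)

```text
time_s: 21.6
tcp_pos: [0.5687, -0.1319, 0.0596]
orientation: [[-0.065, 0.998, -0.0], [0.998, 0.065, 0.0], [0.0, -0.0, -1.0]]
contact_force: [3.0, 2.7, 0.9]
width: 0.0201
gripper_force: 1.5
```

Request:
play_rows(
  targets=[
    {"dx": 0.32,"dy": -5,"dz": 0,"grip": 0.57,"wx": 0,"wy": 0,"wz": 0},
    {"dx": 0.32,"dy": -5,"dz": 0,"grip": 0.57,"wx": 0,"wy": 0,"wz": 0},
    {"dx": 0.32,"dy": -5,"dz": 0,"grip": 0.57,"wx": 0,"wy": 0,"wz": 0},
    {"dx": 0.32,"dy": -5,"dz": 0,"grip": 0.57,"wx": 0,"wy": 0,"wz": 0},
    {"dx": 0.32,"dy": -5,"dz": 0,"grip": 0.57,"wx": 0,"wy": 0,"wz": 0},
    {"dx": 0.32,"dy": -5,"dz": 0,"grip": 0.57,"wx": 0,"wy": 0,"wz": 0},
    {"dx": 0.32,"dy": -5,"dz": 0,"grip": 0.57,"wx": 0,"wy": 0,"wz": 0},
    {"dx": 0.32,"dy": -5,"dz": 0,"grip": 0.57,"wx": 0,"wy": 0,"wz": 0},
    {"dx": 0.32,"dy": -5,"dz": 0,"grip": 0.57,"wx": 0,"wy": 0,"wz": 0},
    {"dx": 0.32,"dy": -5,"dz": 0,"grip": 0.57,"wx": 0,"wy": 0,"wz": 0},
  ],
)

```text
time_s: 22.6
tcp_pos: [0.572, -0.1819, 0.0597]
orientation: [[-0.065, 0.998, 0.0], [0.998, 0.065, 0.0], [-0.0, 0.0, -1.0]]
contact_force: [2.3, 2.4, 0.4]
width: 0.02
gripper_force: 1.6
```

Request:
play_rows(
  targets=[
    {"dx": 0.13,"dy": -2,"dz": 0,"grip": 0.57,"wx": 0,"wy": 0,"wz": 0},
    {"dx": 0.13,"dy": -2,"dz": 0,"grip": 0.57,"wx": 0,"wy": 0,"wz": 0},
    {"dx": 0.13,"dy": -2,"dz": 0,"grip": 0.57,"wx": 0,"wy": 0,"wz": 0},
    {"dx": 0.13,"dy": -2,"dz": 0,"grip": 0.57,"wx": 0,"wy": 0,"wz": 0},
    {"dx": 0.13,"dy": -2,"dz": 0,"grip": 0.57,"wx": 0,"wy": 0,"wz": 0},
    {"dx": 0.13,"dy": -2,"dz": 0,"grip": 0.57,"wx": 0,"wy": 0,"wz": 0},
    {"dx": 0.13,"dy": -2,"dz": 0,"grip": 0.57,"wx": 0,"wy": 0,"wz": 0},
    {"dx": 0.06,"dy": -1,"dz": 0,"grip": 0.57,"wx": 0,"wy": 0,"wz": 0},
    {"dx": 0.06,"dy": -1,"dz": 0,"grip": 0.57,"wx": 0,"wy": 0,"wz": 0},
    {"dx": 0,"dy": 0,"dz": 0,"grip": 0.57,"wx": 0,"wy": 0,"wz": 0},
  ],
)

```text
time_s: 23.6
tcp_pos: [0.5729, -0.1976, 0.0596]
orientation: [[-0.065, 0.998, -0.0], [0.998, 0.065, -0.0], [-0.0, -0.0, -1.0]]
contact_force: [2.6, 1.3, 0.9]
width: 0.0202
gripper_force: 0.9
```

```bash
python3 -c "
from h import *
st();d=cap('side')
m,c,q=blob(d,'red',(280,220,370,300));print(c,q,F(ray(d,*c,.063)))"
```

```text
t 23.6 tcp [ 0.5729 -0.1976  0.0596] F [-0.     -0.3809] yang -1.569644394783723 tilt [-0. -0. -1.] f [2.6 1.3 0.9] w 0.020234649748161172 j [-24.  16.  93.  -0.  71. -28.]
[335.58709677 270.03225806] [329 263  15  14 155] [ 0.00162192 -0.40064109]
```

Nearly at the outer stop. I press the last millimetres until the force rises.

Request:
play_rows(
  targets=[
    {"dx": 0.06,"dy": -1,"dz": 0,"grip": 0.57,"wx": 0,"wy": 0,"wz": 0},
    {"dx": 0.06,"dy": -1,"dz": 0,"grip": 0.57,"wx": 0,"wy": 0,"wz": 0},
    {"dx": 0.06,"dy": -1,"dz": 0,"grip": 0.57,"wx": 0,"wy": 0,"wz": 0},
    {"dx": 0.06,"dy": -1,"dz": 0,"grip": 0.57,"wx": 0,"wy": 0,"wz": 0},
    {"dx": 0,"dy": 0,"dz": 0,"grip": 0.57,"wx": 0,"wy": 0,"wz": 0},
    {"dx": 0,"dy": 0,"dz": 0,"grip": 0.57,"wx": 0,"wy": 0,"wz": 0},
    {"dx": 0,"dy": 0,"dz": 0,"grip": 0.57,"wx": 0,"wy": 0,"wz": 0},
    {"dx": 0,"dy": 0,"dz": 0,"grip": 0.57,"wx": 0,"wy": 0,"wz": 0},
    {"dx": 0,"dy": 0,"dz": 0,"grip": 0.57,"wx": 0,"wy": 0,"wz": 0},
    {"dx": 0,"dy": 0,"dz": 0,"grip": 0.57,"wx": 0,"wy": 0,"wz": 0},
  ],
)

```text
time_s: 24.65
tcp_pos: [0.5731, -0.2006, 0.0595]
orientation: [[-0.065, 0.998, -0.001], [0.998, 0.065, 0.001], [0.001, -0.0, -1.0]]
contact_force: [1.3, 5.0, 0.3]
width: 0.02
gripper_force: 2.7
```

The outer stop is reached. I retreat.

Request:
play_rows(
  targets=[
    {"dx": -0.4,"dy": 6,"dz": 0,"grip": 0.57,"wx": 0,"wy": 0,"wz": 0},
    {"dx": -0.4,"dy": 6,"dz": 0,"grip": 0.57,"wx": 0,"wy": 0,"wz": 0},
    {"dx": 0,"dy": 0,"dz": 15,"grip": 0.57,"wx": 0,"wy": 0,"wz": 0},
    {"dx": 0,"dy": 0,"dz": 20,"grip": 0.57,"wx": 0,"wy": 0,"wz": 0},
    {"dx": 0,"dy": 0,"dz": 20,"grip": 0.57,"wx": 0,"wy": 0,"wz": 0},
    {"dx": 0,"dy": 0,"dz": 20,"grip": 0.57,"wx": 0,"wy": 0,"wz": 0},
    {"dx": 0,"dy": 0,"dz": 20,"grip": 0.57,"wx": 0,"wy": 0,"wz": 0},
    {"dx": -20,"dy": 0,"dz": 20,"grip": 0.57,"wx": 0,"wy": 0,"wz": 0},
    {"dx": -30,"dy": 0,"dz": 0,"grip": 0.57,"wx": 0,"wy": 0,"wz": 0},
    {"dx": 0,"dy": 0,"dz": 0,"grip": 0.57,"wx": 0,"wy": 0,"wz": 0},
  ],
)

```text
time_s: 25.65
tcp_pos: [0.5204, -0.1898, 0.1761]
orientation: [[-0.064, 0.998, -0.0], [0.998, 0.064, -0.001], [-0.001, -0.0, -1.0]]
contact_force: [-0.4, 0.5, 0.1]
width: 0.0201
gripper_force: 0.0
```

Run:
```python
from h import *
st();s=cap('side')
m,c,q=blob(s,'red',(280,220,370,300));print(c,q,F(ray(s,*c,.063)))
cv2.imwrite('pics/s7.png',cv2.resize(s['frame'][150:290,220:360,::-1],None,fx=4,fy=4,interpolation=cv2.INTER_CUBIC))
```

```text
t 25.65 tcp [ 0.5204 -0.1898  0.1761] F [-0.0519 -0.3697] yang -1.5701824602809253 tilt [-0.    -0.001 -1.   ] f [-0.4  0.5  0.1] w 0.0200894267783697 j [-25.   2.  96.  -0.  82. -29.]
[336.1503268  271.05882353] [329 264  15  14 153] [ 0.00100749 -0.40418687]
```

View pics/s7.png

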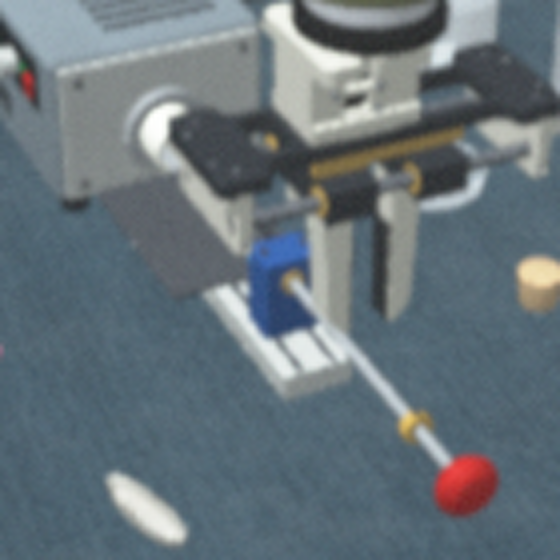

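The shelf is empty, the knob at (465,485) is all the way out, and the spare boat at (145,510) was not touched. The arm is clear, so I hand in.

```bash
python3 -c "
from h import *
print(close_job())"
```

```text
the job is handed in; nothing more can be done
None
```

I pushed the boat along the fence and drove it into the tube with the rod pushed in to its stop. I then pushed the rod back out to its outer stop and handed the job in at about 26 s. The final picture shows an empty shelf and the arm clear; the boat inside the tube was not visible, and the hand-in gave no verdict.

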